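# Work the dial lock of the blade box and present its shackle

### The job

Unlock the blade box: take the wooden turning pin from its stand, push it fully down into the socket collar on the lock's dial, and with it crank the dial anticlockwise (seen from above) past the first click to the second click, where the notch in the dial's rim faces the shackle and lets its toe pass. Leave the pin in the socket, then pull the steel shackle straight up out of the lock and hold it up, legs down, well clear of the box (at least 10 cm above its locked position) and still. Finish while holding the shackle in the gripper, and do not disturb the ink bottle, glue stick or eraser.

Things in the scene. Friction and masses are not known exactly. Their poses are not given: they have to be found in the camera images.
- blade_box: grey steel box, 196 x 256 x 45 mm, fixed; a dark lock block 110 x 200 mm lies on its lid (centred 20 mm to -y), top at z 69 mm. Origin: centre of the underside; z up. In its frame the dial's axis is at x 0, y -55 mm and the shackle's legs stand at y -1 and y 49 mm (x 0) in 13 mm holes; a flat hasp strap runs along x between the legs
- dial (a joint): angle of the dial (steel disc 84 mm across, 6 mm thick) about the vertical; grows anticlockwise seen from above, 0 to 2.3 rad, starts between 0 and 0.7, stays where it is left. First (false) click at 1.15, opening click at 1.75; let go within about 0.06 rad of a click, the dial is drawn to it. The shackle comes out only within about 0.06 rad of 1.75
- dial_axis (a point): point on the dial's vertical axis at the disc's top face, 81.5 mm above the table. A spring pawl at the rim on the box frame's -y side makes the clicks; cranking takes about 2 N at the socket, up to about 13 N over a click
- rim_notch (a point): the one notch in the dial's rim (15 mm wide, 9 mm deep), point 38 mm from the axis at the disc's top face; open when it faces the shackle (box frame +y of the dial axis)
- socket (a point): centre of the mouth of the round socket collar standing on the dial, 22 mm from the dial's axis; hole 12.5 mm wide, 20 mm deep, collar 24 mm across; mouth 101.5 mm above the table. It moves with the dial
- pin: dark wooden turning pin, 90 g, upright in the stand: shaft 9 mm thick, 18 mm long below; head 18 mm thick, 50 mm tall above. Origin: centre of the shaft's lower end; z up to the head. Fully in when the head rests on the collar. Hold the head at any yaw; it need not turn while cranking. 3.5 mm of play across the hole (dial lags up to 0.08 rad)
- pin_head (a point): point on the pin's axis, 46 mm above its lower end, where the head can be gripped
- pin_stand: light wooden block 70 x 70 x 24 mm, fixed, with a 12 mm hole in its middle in which the pin stands; its head rests on the block. Origin: centre of the underside
- shackle: loose steel U-shaped shackle, about 180 g, bar 10 mm thick, legs 50 mm apart along its y, 98 mm tall. Origin: midway between the lower leg ends; z up to the arch; at the start 49 mm above the table, y along the box's y. Legs sit 20 mm deep in the lock; a toe on the leg nearer the dial lies under the dial's rim
- shackle_bar (a point): middle of the shackle's straight top bar (10 mm thick, runs along the shackle's y, about 20 mm straight), 142 mm above the table at the start: pinch it from above, fingers on its +x and -x sides
- ink_jar: bystander: round amber ink bottle with a white cap, 43 mm across, 60 mm tall; origin under its centre
- glue: bystander: upright glue stick, 26 mm across, 89 mm tall; origin under its centre
- rubber_eraser: bystander: eraser in a sleeve, 23 x 60 x 13 mm, lying flat; origin under its centre

How it is judged:
By the outcome, as a careful person would: the job done as asked, in the order asked, and still so for the second after the job is handed in, while the arm keeps its last pose, push and grip.
It also fails if it takes over 58 s, if anything falls off the work surface, if the arm or the gripper's body presses on something with over 40 N, if the wrist force passes 120 N, or if a joint passes its speed limit or range.

### The arm

A 6-joint arm with a two-finger parallel gripper is mounted at the origin on a cart in front of the work surface, level with it; the furniture and walls round the work are solid. World frame = base frame: x ahead of the robot, y to its left, z up, the work surface at z = 0. Lengths are in m, angles in rad, forces in N, time in s.
With the tool pointing down it reaches from about 0.35 to 0.975 m from the base axis. Payload 4.9 kg.
Tool frame: the origin (TCP) lies at the very end of the fingers, on their centre line; the grasp point (between the pads) lies 19 mm behind it (ctrl.grip_point_offset is the distance from the TCP to the grasp point, in m); z points along the fingers, y is the line along which they close (so a half turn about z gives the same grasp; the last joint's range is limited). The gripper opens to 85 mm and grips with 20 to 120 N. Pads are 22 mm wide; open, the fingers measure 114 mm over their backs; the gripper's body (76 mm by 85 mm) begins 54 mm behind the grasp point. The pads swing forward as they close: fully open they stand 13 mm farther back than shut.
Start: joints at [1.065, 0.053, 1.613, -0, 1.476, -0.119], TCP at [0.236, 0.579, 0.231] pointing down, gripper open.
Joint ranges: [-3.01, 3.01], [-1.01, 2.22], [0.06, 2.58], [-1.02, 4.17], [0.09, 2.62], [-3.14, 3.14]. Speed limits (rad/s): [2.57, 2.57, 3.14, 3.14, 3.14, 3.14].

### API

Orientations are given as a rotation vector (axis times angle).
In Python, from station import ctrl gives the robot as it stands.
- The arm moves only by the tool send_rows, never from a script. Its argument "rows" is a list of rows, each a list of 3 entries, a list of its own where there are three numbers: the finger opening in cm, from 0 to 8.54, then the shift along the tool's x, y, z in cm, then the turn about the tool's z in degrees. A call has 1 to 10 rows; each row shifts and turns the commanded pose from where the row before left it, along the tool's axes as they then stand; what a row does not reach is not made up. A row lasts 1/8 s, in which the tool goes at most 62.5 mm and 10.7 degrees, less where a joint would pass 70% of its speed; a pose out of reach is approached as far as the arm can. A call with a gripper value outside its range is refused whole. The fingers move at their own pace and stop on an object; "newtons" is the grip in N (left out, the last holds). Time passes only in rows, so rows that do not move let the fingers close. It gives the time, the measured TCP pose, the force, the opening and the grip force at its end, in the units of the state.
- ctrl.get_obs(): the state, without advancing time (a new reading comes with each control period).
- ctrl.get_image(name): name is "scene" or "top"; returns a dict with "frame" (400x640x3 uint8, red, green, blue), "range_z" (400x640 float32, m along the optical axis (not along the pixel's ray), 0 where there is no reading), "fx", "fy", "cx", "cy" (pixels), "cam_to_world" (4x4, takes a point from camera to world coordinates). Camera axes: x right, y down, z forward; pixel columns grow to the right and rows downward; lengths in m; the calibration is good to about 2 mm. A picture is of the moment at which its call begins.
- ctrl.finish_job(): hands the job in; it is judged then, once.
The state is a dict: "t": time; "q": joint angles; "dq": joint speeds; "effort": joint torques, N m; "tool_pos": TCP position; "tool_rot": TCP orientation; "contact_force": force on the tool from outside, world axes, zero at the start; "wrist_torque": the same for the moment, N m; "opening": finger opening in m; "grip_force": force on a finger pad.
Only numpy, scipy, OpenCV 4.12 (cv2) and the standard library are available. Lean on these libraries where they do the work, as an engineer would, in place of code of your own. Each camera call takes 0.05 s, during which the arm holds its last target. There are 200 camera calls.

## Working session

There is one attempt and no reset: what is moved stays moved. The work goes in short steps, Python scripts to look and compute and a tool call to move; the robot and the scene stay as the last step left them, time stands still between calls to the robot, and variables do not carry over. Pictures are saved under pics/ and viewed, at most 13 in all, crops included, and the job is handed in when it is done.

Besides the shell and the picture viewer there is one more tool, called as a command line: name --argument value ..., lists and objects as JSON in quotes. send_rows: Moves the arm, as the interface text tells. Its arguments: {"type":"object","properties":{"rows":{"type":"array","items":{"type":"array"}},"newtons":{"type":"number"}},"required":["rows"]}

```bash
mkdir -p pics; ls; cat > h.py <<'E'
import numpy as np, cv2
from station import ctrl
def grab(n):
    d=ctrl.get_image(n); 
    z=d["range_z"]; v,u=np.mgrid[:400,:640]
    P=np.stack([(u-d["cx"])/d["fx"]*z,(v-d["cy"])/d["fy"]*z,z,np.ones_like(z)],-1)@np.array(d["cam_to_world"]).T
    P=P[...,:3]; P[z==0]=np.nan
    return d["frame"],P,d
def save(n,f): cv2.imwrite("pics/"+n,cv2.cvtColor(f,cv2.COLOR_RGB2BGR))
E
python3 - <<'E'
from h import *
o=ctrl.get_obs();print({k:np.round(v,3) for k,v in o.items()})
for n in("top","scene"):
    f,P,d=grab(n);save(n+"1.png",f);np.savez("pics/"+n+"1.npz",f=f,P=P)
    print(np.round(d["cam_to_world"],3),d["fx"],d["cx"],d["cy"])
E
```

```text
pics
{'t': np.float64(0.0), 'q': array([ 1.065,  0.053,  1.614,  0.   ,  1.476, -0.119]), 'dq': array([-0.001, -0.001,  0.   , -0.001, -0.002,  0.001]), 'effort': array([ 2.0000e-03, -3.9368e+01, -3.7018e+01,  0.0000e+00,  7.0000e-03,
       -0.0000e+00]), 'tool_pos': array([0.235, 0.578, 0.23 ]), 'tool_rot': array([-6.040e-01, -3.082e+00,  3.000e-03]), 'contact_force': array([-0.303, -0.458,  0.206]), 'wrist_torque': array([-0.029, -0.003, -0.005]), 'grip_force': np.float64(0.0), 'opening': np.float64(0.085)}
[[-6.000e-03 -9.810e-01  1.920e-01  2.650e-01]
 [-1.000e+00  6.000e-03 -1.000e-03 -1.200e-02]
 [ 0.000e+00 -1.920e-01 -9.810e-01  1.514e+00]
 [ 0.000e+00  0.000e+00  0.000e+00  1.000e+00]] 454.5129675956958 315.92763320591297 192.35430626800238
[[ 0.866 -0.351  0.357  0.171]
 [-0.501 -0.611  0.613 -0.649]
 [ 0.003 -0.709 -0.705  0.804]
 [ 0.     0.     0.     1.   ]] 382.6706014943733 318.5410483449361 198.99700003572124
```

View pics/top1.png

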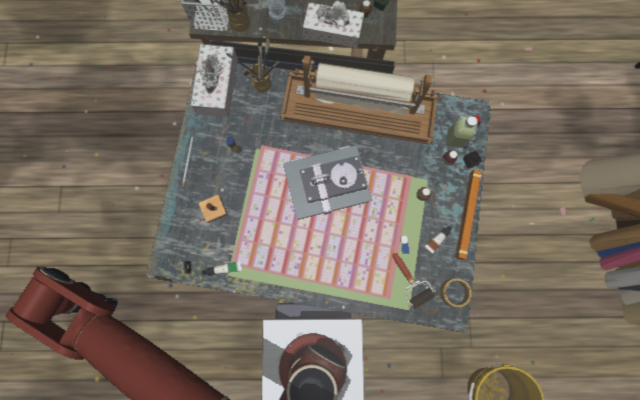

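View pics/scene1.png

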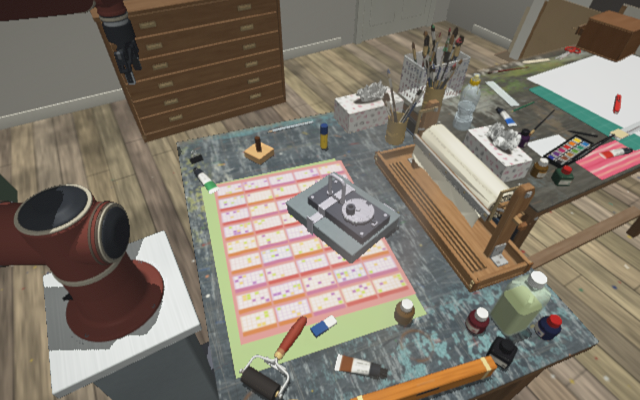

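The top view shows the box at about (327,182), the dial at (344,176), the pin stand at (211,207) and the shackle at about (320,182). In the scene view the dial is at about (355,210) and the pin at (258,146).

```bash
python3 - <<'E'
from h import *
T=np.load("pics/top1.npz");S=np.load("pics/scene1.npz")
for nm,D,bx,st in(("top",T,(275,385,140,225),(190,235,188,228)),("scene",S,(280,405,165,265),(235,285,125,170))):
    P=D["P"]; 
    def sub(b): return P[b[2]:b[3],b[0]:b[1]].reshape(-1,3)
    q=sub(bx)
    for lo,hi,l in((.038,.052,"lid"),(.064,.073,"block"),(.0775,.086,"dial"),(.096,.107,"collar"),(.11,.16,"shk")):
        m=q[(q[:,2]>lo)&(q[:,2]<hi)]
        if len(m)<4: print(nm,l,len(m));continue
        r=cv2.minAreaRect(m[:,:2].astype(np.float32)*1000)
        print(nm,l,len(m),np.round(m.mean(0),4),np.median(m[:,2]).round(4),np.round(r[0],1),np.round(r[1],1),round(r[2],1))
    q=sub(st)
    for lo,hi,l in((.018,.03,"stand"),(.066,.08,"pintop"),(.035,.08,"pinall")):
        m=q[(q[:,2]>lo)&(q[:,2]<hi)]
        if len(m)<3: print(nm,l,len(m));continue
        r=cv2.minAreaRect(m[:,:2].astype(np.float32)*1000)
        print(nm,l,len(m),np.round(m.mean(0),4),np.round(r[0],1),np.round(r[1],1),round(r[2],1))
a=cv2.resize(T["f"][140:225,275:385],(400,309),interpolation=cv2.INTER_CUBIC)
b=cv2.resize(S["f"][165:265,280:405],(400,320),interpolation=cv2.INTER_CUBIC)
c=np.zeros((320,800,3),np.uint8);c[:309,:400]=a;c[:,400:]=b;save("c1.png",c)
E
```

```text
top lid 2268 [ 0.5785 -0.0303  0.0441] 0.044 [589.8 -48.2] [205.4 255.9] 14.0
top block 1165 [ 0.5891 -0.0551  0.0684] 0.0685 [575.  -72.6] [161.5 199.7] 13.7
top dial 373 [ 0.6015 -0.101   0.0808] 0.0806 [599.1 -78.2] [ 97.1 163.3] 22.0
top collar 34 [ 0.58   -0.0872  0.1002] 0.1 [581.1 -53.8] [105.2  20.6] 89.1
top shk 68 [ 0.5822 -0.0244  0.1394] 0.1426 [583.3 -24.6] [10.6 56.1] 14.0
top stand 371 [0.5035 0.3325 0.0233] [504.9 333.7] [71.3 70.6] 22.8
top pintop 27 [0.5051 0.3328 0.073 ] [505.5 333.8] [18.5 15.4] 45.6
top pinall 39 [0.5041 0.3313 0.0653] [504.6 332.7] [16.5 17.6] 72.3
scene lid 2400 [ 0.5792 -0.065   0.0451] 0.0451 [659.5 -35. ] [339.4 257.8] 13.4
scene block 1466 [ 0.5904 -0.0735  0.0693] 0.0693 [580.  -74.1] [161.9 202.5] 14.1
scene dial 565 [ 0.6052 -0.1071  0.0813] 0.0814 [608.4 -83.5] [151.9  86.1] 81.7
scene collar 75 [ 0.584  -0.0788  0.1004] 0.1003 [585.1 -57.5] [109.5  21.3] 88.2
scene shk 125 [ 0.5865 -0.032   0.1339] 0.1383 [585.9 -28.3] [11.1 60.8] 15.9
scene stand 273 [0.5073 0.3239 0.0243] [510.9 329.7] [74.2 73.4] 21.9
scene pintop 24 [0.5091 0.3275 0.0725] [509.1 328.1] [18.  13.3] 63.6
scene pinall 64 [0.5083 0.3261 0.0589] [508.4 327.7] [18.  16.7] 57.5
```

View pics/c1.png

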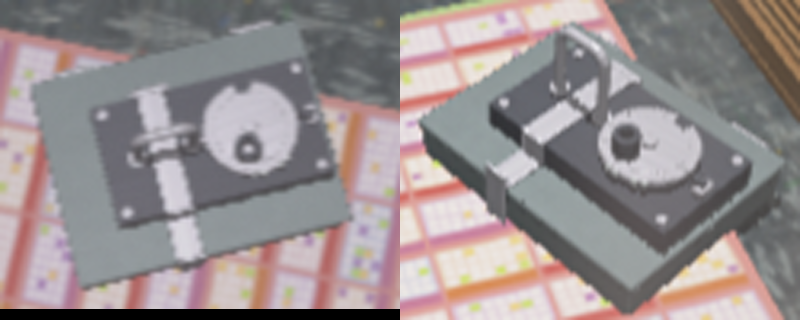

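The crop shows the notch at (240,90) against the dial centre at (250,127), and the collar at (248,152). So the notch lies along box +x and the dial stands near 0.18 rad. The box is yawed about 14°. I'll move towards the pin now.

send_rows --rows '[[5, [-4.3, -1.6, 0], 0], [5, [-4.3, -1.6, 0], 0], [5, [-4.3, -1.6, 0], 0], [5, [-4.3, -1.6, 0], 0], [5, [-4.3, -1.6, 0], 0], [5, [-4.3, -1.6, 0], 0], [5, [-4.3, -1.6, 0], 0], [5, [-4.3, -1.4, 0], 0]]' --newtons 40

```text
t: 1.1
tool_pos: [0.5075, 0.3311, 0.2307]
tool_rot: [-0.604, -3.082, 0.001]
contact_force: [-0.2, 0.6, -0.2]
opening: 0.05
grip_force: 0.0
```

send_rows --rows '[[5, [0, 0, 2], 9], [5, [0, 0, 2], 9], [5, [0, 0, 2], 9], [5, [0, 0, 2], 9], [5, [0, 0, 2], 9], [5, [0, 0, 1], 8.9], [5, [0, 0, 0], 0]]'

```text
t: 1.98
tool_pos: [0.5057, 0.3318, 0.1195]
tool_rot: [-1.932, -2.475, 0.005]
contact_force: [-0.6, -0.4, -1.3]
opening: 0.0501
grip_force: 0.0
```

```bash
cat >> h.py <<'E'
from scipy.spatial.transform import Rotation as Ro
def go(x,y,z,yaw=None):
    o=ctrl.get_obs(); R=Ro.from_rotvec(o["tool_rot"]).as_matrix(); d=np.array([x,y,z])-o["tool_pos"]
    a=np.degrees(np.arctan2(R[1,1],R[0,1]))
    print("t",round(float(o["t"]),2),"pos",np.round(o["tool_pos"]*1e3,1),"yaw",a.round(1),"tilt",np.round(R[:2,2],3),"F",np.round(o["contact_force"],1),"op",round(float(o["opening"])*1e3,1),"g",round(float(o["grip_force"]),1))
    print("shift cm",np.round(R.T@d*100,2), "turn", None if yaw is None else round(a-yaw,1))
E
python3 - <<'E'
from h import *
go(.507,.331,.033,14)
f,P,d=grab("scene");np.savez("pics/s2.npz",f=f,P=P)
g,Q,d=grab("top")
c=np.hstack([cv2.resize(f[90:190,210:310],(400,400),interpolation=2),cv2.resize(g[165:245,170:250],(400,400),interpolation=2)]);save("c2.png",c)
# collar from first pics
for n,b in(("top",(335,355,170,190)),("scene",(345,372,190,215))):
    D=np.load(f"pics/{n}1.npz");m=D["P"][b[2]:b[3],b[0]:b[1]].reshape(-1,3);m=m[(m[:,2]>.096)&(m[:,2]<.106)]
    (c,r)=cv2.minEnclosingCircle(m[:,:2].astype(np.float32)*1000);print(n,len(m),m.mean(0),np.round(c,1),r)
E
```

```text
t 1.98 pos [505.7 331.8 119.5] yaw 14.0 tilt [-0.003 -0.002] F [-0.6 -0.4 -1.3] op 50.1 g 0.0
shift cm [-0.1   0.13  8.65] turn 0.0
top 30 [ 0.58052721 -0.09714139  0.09995228] [580.4 -97.2] 11.667515754699707
scene 52 [ 0.58342605 -0.1006835   0.1000283 ] [583.3 -99.6] 13.130496978759766
```

View pics/c2.png

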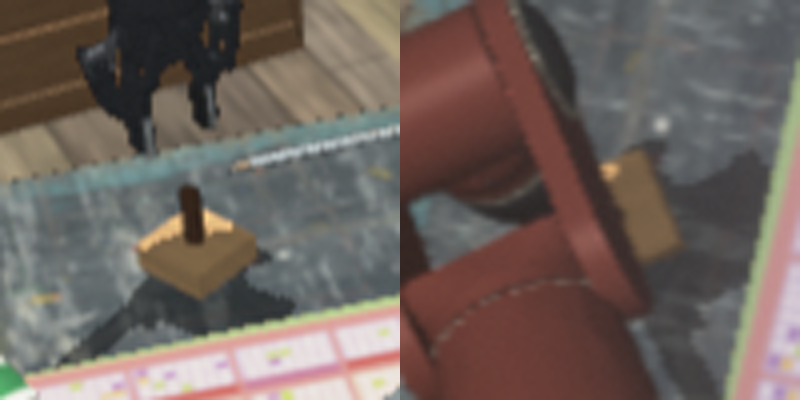

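The scene crop shows the gripper standing over the pin, whose head is at crop (190,190). The arm hides the stand in the top view. I'll descend and grip.

send_rows --rows '[[5, [0, 0.1, 3], 0], [5, [0, 0, 3], 0], [5, [0, 0, 2.65], 0], [5, [0, 0, 0], 0], [0, [0, 0, 0], 0], [0, [0, 0, 0], 0], [0, [0, 0, 0], 0], [0, [0, 0, 0], 0], [0, [0, 0, 0], 0]]' --newtons 30

```text
t: 3.2
tool_pos: [0.5091, 0.3333, 0.037]
tool_rot: [1.934, 2.474, 0.005]
contact_force: [-1.1, -0.4, 6.1]
opening: 0.0164
grip_force: 29.8
```

```bash
python3 - <<'E'
from h import *
go(.507,.331,.033,14)
E
```

```text
t 3.2 pos [509.1 333.3  37. ] yaw 13.9 tilt [0.003 0.001] F [-1.1 -0.4  6.1] op 16.4 g 29.8
shift cm [-0.17 -0.26  0.4 ] turn -0.1
```

send_rows --rows '[[0, [0, 0, -1], 0], [0, [0, 0, -2], 0], [0, [0, 0, -4], 0], [0, [0, 0, -5], 0], [0, [0, 0, 0], 0]]'

```text
t: 3.82
tool_pos: [0.5104, 0.334, 0.1615]
tool_rot: [1.933, 2.471, 0.014]
contact_force: [-0.2, 0.6, -0.9]
opening: 0.0162
grip_force: 29.8
```

```bash
python3 - <<'E'
from h import *
for i in range(3):
    go(.583,-.0985,.16,14)
    f,P,d=grab("scene")
save("c3.png",cv2.resize(f[70:190,200:320],(600,600),interpolation=2))
E
```

```text
t 3.83 pos [510.4 334.  161.5] yaw 13.9 tilt [0.009 0.004] F [-0.2  0.6 -0.9] op 16.2 g 29.8
shift cm [-4.372e+01 -3.380e+00  3.000e-02] turn -0.1
t 3.88 pos [508.8 333.2 158.2] yaw 13.9 tilt [0.004 0.002] F [-0.3 -0.1 -2.5] op 16.9 g 29.8
shift cm [-43.68  -3.2   -0.24] turn -0.1
t 3.92 pos [507.6 332.6 155.6] yaw 13.9 tilt [0. 0.] F [ 0.1  0.2 -2. ] op 16.1 g 29.8
shift cm [-43.65  -3.07  -0.44] turn -0.1
```

View pics/c3.png

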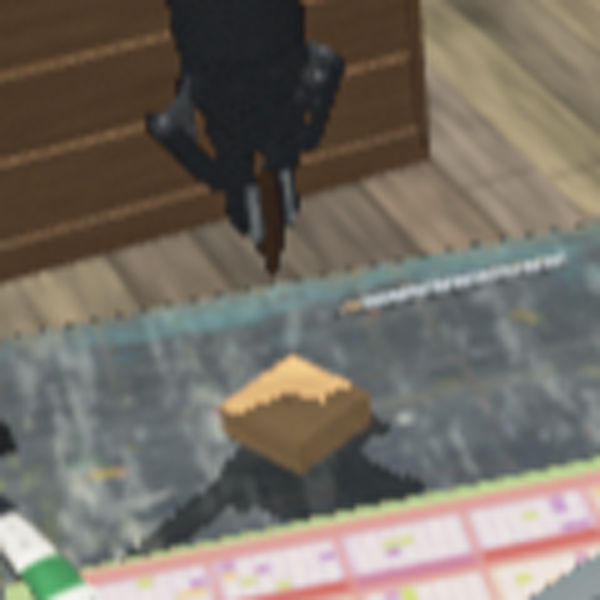

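The crop shows the pin held upright between the fingers, with its shaft tip at about (270,270). The stand is empty.

send_rows --rows '[[0, [-2, 0, -2], 0], [0, [-4.5, -0.4, -2], 0], [0, [-4.8, -0.4, -1], 0], [0, [-4.8, -0.4, 0], 0], [0, [-4.8, -0.4, 0], 0], [0, [-4.8, -0.4, 0], 0], [0, [-4.8, -0.4, 0], 0], [0, [-4.8, -0.4, 0], 0], [0, [-4.8, -0.3, 0], 0], [0, [-3.6, 0, 0], 0]]'

```text
t: 5.22
tool_pos: [0.5821, -0.102, 0.2047]
tool_rot: [-1.937, -2.472, 0.002]
contact_force: [0.3, 1.0, -1.3]
opening: 0.0163
grip_force: 29.8
```

send_rows --rows '[[0, [0, 0, 2], 0], [0, [0, 0, 2], 0], [0, [0, 0, 1.5], 0], [0, [0, 0, 0], 0], [0, [0, 0, 0], 0]]'

```text
t: 5.85
tool_pos: [0.5832, -0.0985, 0.1502]
tool_rot: [1.934, 2.475, 0.0]
contact_force: [0.7, 0.4, -1.2]
opening: 0.0164
grip_force: 29.8
```

```bash
python3 - <<'E'
from h import *
for i in range(3):
    go(.583,-.0985,.136,14)
    f,P,d=grab("scene")
np.savez("pics/s4.npz",f=f,P=P)
g,Q,d=grab("top");np.savez("pics/t4.npz",f=g,P=Q)
save("c4.png",np.hstack([cv2.resize(f[140:240,300:400],(400,400),interpolation=2),cv2.resize(g[130:230,285:385],(400,400),interpolation=2)]))
E
```

```text
t 5.85 pos [583.2 -98.5 150.2] yaw 14.0 tilt [ 0.001 -0.   ] F [ 0.7  0.4 -1.2] op 16.4 g 29.8
shift cm [ 0.   -0.02  1.42] turn -0.0
t 5.9 pos [583.5 -98.7 150.7] yaw 14.0 tilt [ 0.001 -0.   ] F [ 0.   0.3 -1. ] op 16.3 g 29.8
shift cm [ 0.03 -0.05  1.47] turn -0.0
t 5.95 pos [583.6 -98.8 151. ] yaw 14.0 tilt [ 0.002 -0.001] F [ 0.   0.2 -0.9] op 16.2 g 29.8
shift cm [ 0.04 -0.06  1.49] turn -0.0
```

View pics/c4.png

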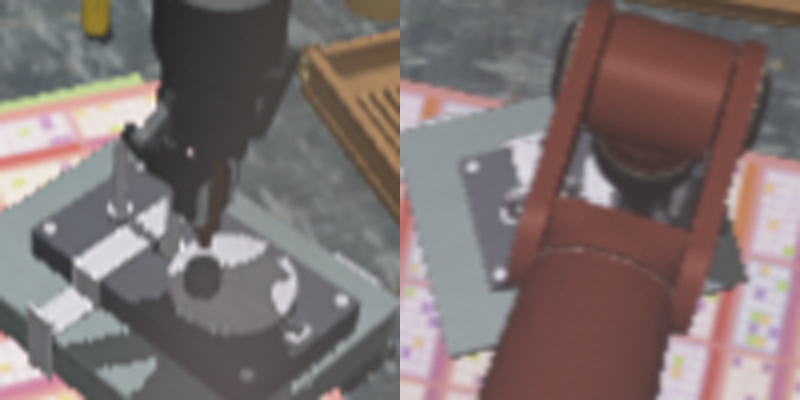

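The scene crop shows the shaft tip at (205,243), just above the collar at (203,275). The top view is blocked by the arm. I'll measure pin against collar in the scene image.

```bash
python3 - <<'E'
from h import *
D=np.load("pics/s4.npz");f=D["f"].astype(int);P=D["P"]
v,u=np.mgrid[:400,:640]
br=(f[...,0]>f[...,2]+18)&(f[...,0]<130)&(u>343)&(u<362)&(v>175)&(v<205)&(P[...,2]>.1)&(P[...,2]<.2)
vc=np.array([.866,-.501])  # lateral dir (camera x) in world xy
vd=np.array([.501,.866])   # away dir
for r in range(178,205):
    m=br[r]; 
    if m.any():
        p=P[r][m]; print(r,u[r][m].min(),u[r][m].max(),"z",p[:,2].mean().round(4),"lat",(p[:,:2]@vc).mean().round(4),"near depth",(p[:,:2]@vd).min().round(4))
for w in(D,np.load("pics/scene1.npz")):
    Q=w["P"][196:222,340:366].reshape(-1,3);m=Q[(Q[:,2]>.097)&(Q[:,2]<.105)]
    l=m[:,:2]@vc;a=m[:,:2]@vd
    print("collar",len(m),"lat",l.min(),l.max(),(l.min()+l.max())/2,l.mean(),"dep",a.min(),a.max(),a.mean())
    Q=w["P"][196:235,340:385].reshape(-1,3);m=Q[(Q[:,2]>.084)&(Q[:,2]<.097)];print("collar wall lat",(m[:,:2]@vc).mean(),len(m))
t=np.array([.5835,-.0987]);print("tool lat/dep",t@vc,t@vd)
print(f[205:215,344:358].sum(-1))
E
```

```text
200 351 351 z 0.1263 lat 0.5565 near depth 0.2021
collar 50 lat 0.5453904319365701 0.5662239727348344 0.5558072023357022 0.5561700337768295 dep 0.1943675743535788 0.21718975312322822 0.20493634908071967
collar wall lat 0.5594516757049555 68
collar 48 lat 0.5456353630098435 0.566062180905959 0.5558487719579013 0.5558415672095972 dep 0.19310015568534175 0.21867007598379007 0.2054274285240443
collar wall lat 0.5610934301924799 76
tool lat/dep 0.5547597000000001 0.20685930000000002
[[645 642 540 311 237 233 231 234 236 259 378 599 543 618]
 [645 631 415 247 222 232 240 238 233 227 281 478 407 502]
 [547 520 315 235 232 234 241 239 235 233 242 312 353 368]
 [398 359 233 230 235 239 244 242 244 244 246 300 357 359]
 [360 342 234 226 239 244 246 248 248 242 245 315 355 368]
 [363 340 233 225 233 241 246 248 245 240 242 318 349 363]
 [360 339 239 229 236 243 246 247 245 240 245 340 362 361]
 [366 359 273 230 237 238 243 245 243 244 274 360 371 370]
 [364 364 328 270 239 244 246 242 246 275 327 364 367 369]
 [361 367 362 330 291 293 280 277 276 335 364 366 364 368]]
```

```bash
python3 - <<'E'
from h import *
D=np.load("pics/s4.npz");f=D["f"].astype(int);P=D["P"]
vc=np.array([.866,-.501]);vd=np.array([.501,.866])
print((f[...,0]-f[...,2])[180:204,346:362])
for r in range(182,203,1):
    m=np.array([c for c in range(346,362) if f[r,c,0]-f[r,c,2]>8 and f[r,c].sum()<330 and P[r,c,2]>.105])
    if len(m): p=P[r][m];print(r,m.min(),m.max(),p[:,2].mean().round(3),"lat",(p[:,:2]@vc).min().round(4),(p[:,:2]@vc).max().round(4),"dep",np.median(p[:,:2]@vd).round(4))
E
```

```text
[[ 2  2  2  2  3  4  5 11 13  9  5  1  1  1 -2 -3]
 [ 3  2  3  3  3  2  5 13 17 14  8  3  0  1 -4 -5]
 [ 2  3  3  3  4  4  5 15 17 16  8  4  1  1 -4 -6]
 [ 2  4  3  4  3  3  5 16 16 15  8  4  1  0 -4 -5]
 [ 3  3  4  4  4  3  7 16 17 15  7  3  1  0 -5 -5]
 [ 2  3  4  3  4  2  7 15 17 15  8  4  0 -2 -6 -5]
 [ 2  3  3  2  1  0  6 15 16 15  7  3  1 -3 -5 -4]
 [ 3  3  3  2 -1  0  6 15 16 14  6  2  0 -5 -5 -4]
 [ 3  3  3  2  0  0  6 16 15 12  6  1 -3 -6 -6 -4]
 [ 3  2  3  1 -1  1  8 16 15 12  7  1 -4 -7 -6 -6]
 [ 3  3  3  0 -1 -1  9 17 16 11  6 -1 -3 -7 -7 -6]
 [ 4  3  3  0  0 -1 10 16 15 10  1 -5 -5 -7 -6 -7]
 [ 2  3  3  1 -1  0 11 17 14  7 -4 -7 -7 -7 -7 -6]
 [ 3  3  3  0 -1  2 12 16 15  4 -5 -7 -7 -7 -7 -6]
 [ 1  4  2  0 -1  1 13 17 14  1 -4 -5 -5 -6 -6 -7]
 [-3  1  1  0 -1  6 15 16 15  1 -4 -4 -5 -5 -5 -6]
 [-4 -2  4  5  5 13 17 17 13 -2 -4 -3 -4 -3 -5 -5]
 [-6 -5  7 14 16 18 16 13  8 -3 -4 -4 -4 -3 -4 -5]
 [-7 -6 -1  9 16 18 14  2 -1 -4 -5 -4 -4 -3 -4 -4]
 [-6 -7 -6  6 16 18 11 -2 -4 -3 -3 -3 -3 -4 -3 -3]
 [-6 -6 -4  6 16 19 10 -3 -4 -3 -3 -3 -2 -2 -3 -2]
 [-4 -4 -4  3 11 13  7 -3 -5 
[... 357 characters left out ...]

187 353 355 0.175 lat 0.5579 0.5632 dep 0.1971
188 353 355 0.17 lat 0.5581 0.5637 dep 0.1985
189 353 355 0.167 lat 0.5582 0.5636 dep 0.2001
190 352 355 0.163 lat 0.5562 0.5642 dep 0.1987
191 352 355 0.161 lat 0.5564 0.5642 dep 0.1983
192 352 354 0.158 lat 0.5564 0.5619 dep 0.1997
193 352 354 0.155 lat 0.5569 0.5621 dep 0.1977
194 352 354 0.152 lat 0.5569 0.5622 dep 0.1972
195 352 354 0.147 lat 0.5574 0.5625 dep 0.1984
196 351 354 0.145 lat 0.5549 0.5627 dep 0.1975
197 349 353 0.14 lat 0.5507 0.5608 dep 0.198
198 349 352 0.136 lat 0.5514 0.5578 dep 0.1981
199 350 352 0.13 lat 0.5537 0.5587 dep 0.2016
200 350 352 0.126 lat 0.554 0.5593 dep 0.2021
201 350 351 0.123 lat 0.5543 0.5566 dep 0.2017
```

The pin axis (lat 0.5557, depth 0.206) matches the collar centre (0.5558, 0.2058). I'll insert straight down.

send_rows --rows '[[0, [0, 0, 1.2], 0], [0, [0, 0, 0.6], 0], [0, [0, 0, 0.3], 0], [0, [0, 0, 0.3], 0], [0, [0, 0, 0], 0]]'

```text
t: 6.68
tool_pos: [0.583, -0.099, 0.1256]
tool_rot: [-1.935, -2.474, -0.0]
contact_force: [1.2, 0.4, -2.0]
opening: 0.0162
grip_force: 29.8
```

send_rows --rows '[[0, [0, 0, 0.3], 0], [0, [0, 0, 0.3], 0], [0, [0, 0, 0], 0]]'

```text
t: 7.05
tool_pos: [0.5831, -0.099, 0.1196]
tool_rot: [1.935, 2.474, 0.0]
contact_force: [0.7, 0.4, -2.2]
opening: 0.0162
grip_force: 29.8
```

send_rows --rows '[[0, [0, 0, 0.3], 0], [0, [0, 0, 0.3], 0], [0, [0, 0, 0], 0]]'

```text
t: 7.42
tool_pos: [0.5833, -0.0991, 0.1144]
tool_rot: [1.935, 2.474, 0.0]
contact_force: [-0.0, 0.8, 2.4]
opening: 0.0166
grip_force: 30.1
```

send_rows --rows '[[0, [0, 0, 0.2], 0], [0, [0, 0, 0.2], 0], [0, [0, 0, 0], 0]]'

```text
t: 7.8
tool_pos: [0.5835, -0.0994, 0.1141]
tool_rot: [1.935, 2.474, -0.001]
contact_force: [-8.5, 1.5, 18.5]
opening: 0.0162
grip_force: 32.0
```

The pin is seated: contact at z 114 and 18 N. Before cranking I'll refine the dial centre and the notch angle from the first images.

```bash
python3 - <<'E'
from h import *
from scipy.optimize import least_squares
for n,b in(("scene",(335,400,180,245)),("top",(325,365,150,195))):
    D=np.load(f"pics/{n}1.npz");P=D["P"][b[2]:b[3],b[0]:b[1]]
    m=(P[...,2]>.076)&(P[...,2]<.12)&(D["f"][b[2]:b[3],b[0]:b[1]].sum(-1)>0)
    q=P[m][:,:2]*1e3; c=np.array([605,-105.]) if n=="scene" else np.array([602,-101.])
    m2=np.linalg.norm(q-c,axis=1)<48; q=q[m2]
    h=cv2.convexHull(q.astype(np.float32))[:,0]
    h=h[h@[-.242,.97]<c@[-.242,.97]+30] if 0 else h
    s=least_squares(lambda k:np.hypot(*(h-k[:2]).T)-k[2],[*c,42],loss="soft_l1");c=s.x[:2]
    print(n,len(q),"center,r",s.x.round(1))
    # notch: angular profile of max radius
    a=np.degrees(np.arctan2(*(q-c).T[::-1]));r=np.hypot(*(q-c).T)
    print([(k,r[(a>=k)&(a<k+8)].max().round(0) if ((a>=k)&(a<k+8)).any() else None) for k in range(-180,180,8)])
E
```

```text
scene 626 center,r [ 605.6 -104.5   43.1]
[(-180, np.float64(45.0)), (-172, np.float64(44.0)), (-164, np.float64(43.0)), (-156, np.float64(42.0)), (-148, np.float64(45.0)), (-140, np.float64(43.0)), (-132, np.float64(42.0)), (-124, np.float64(41.0)), (-116, np.float64(42.0)), (-108, np.float64(42.0)), (-100, np.float64(43.0)), (-92, np.float64(42.0)), (-84, np.float64(46.0)), (-76, np.float64(48.0)), (-68, np.float64(42.0)), (-60, np.float64(41.0)), (-52, np.float64(42.0)), (-44, np.float64(40.0)), (-36, np.float64(41.0)), (-28, np.float64(42.0)), (-20, np.float64(43.0)), (-12, np.float64(42.0)), (-4, np.float64(42.0)), (4, np.float64(33.0)), (12, np.float64(35.0)), (20, np.float64(41.0)), (28, np.float64(42.0)), (36, np.float64(41.0)), (44, np.float64(45.0)), (52, np.float64(46.0)), (60, np.float64(42.0)), (68, np.float64(43.0)), (76, np.float64(43.0)), (84, np.float64(41.0)), (92, np.float64(42.0)), (100, np.float64(46.0)), (108, np.float64(41.0)), (116, np.float64(41.0)), (124, np.float64(39.0)), (132, np.float64(41.0)), (140, np.float64(40.0)), (148, np.float64(41.0)), (156, np.f
[... 527 characters left out ...]
loat64(42.0)), (-44, np.float64(42.0)), (-36, np.float64(40.0)), (-28, np.float64(39.0)), (-20, np.float64(42.0)), (-12, np.float64(41.0)), (-4, np.float64(36.0)), (4, np.float64(34.0)), (12, np.float64(32.0)), (20, np.float64(42.0)), (28, np.float64(39.0)), (36, np.float64(42.0)), (44, np.float64(42.0)), (52, np.float64(43.0)), (60, np.float64(42.0)), (68, np.float64(41.0)), (76, np.float64(40.0)), (84, np.float64(39.0)), (92, np.float64(39.0)), (100, np.float64(43.0)), (108, np.float64(42.0)), (116, np.float64(41.0)), (124, np.float64(40.0)), (132, np.float64(42.0)), (140, np.float64(42.0)), (148, np.float64(42.0)), (156, np.float64(41.0)), (164, np.float64(41.0)), (172, np.float64(41.0))]
```

Dial centre is (605,-104.5), the notch is at about 11° world, and the open position is at 104°, so it needs about 93° of cranking. Cranking in stages.

send_rows --rows '[[0, [0, 0, -0.3], 0], [0, [-0.28, -0.125, 0], 0], [0, [-0.3, -0.085, 0], 0], [0, [-0.3, -0.045, 0], 0], [0, [-0.3, 0, 0], 0], [0, [-0.3, 0.045, 0], 0], [0, [0, 0, 0], 0]]' --newtons 50

```text
t: 8.68
tool_pos: [0.5865, -0.1135, 0.1144]
tool_rot: [1.933, 2.472, 0.006]
contact_force: [3.6, 3.9, 5.7]
opening: 0.016
grip_force: 49.3
```

```bash
cat >> h.py <<'E'
def ang():
    o=ctrl.get_obs();d=(o["tool_pos"][:2]*1e3-[605.2,-104.5]);print("r",np.hypot(*d).round(1),"box ang",(np.degrees(np.arctan2(d[1],d[0]))%360-14).round(1))
E
python3 -c "
from h import *
go(.583,-.099,.114,14);ang()"
```

```text
t 8.68 pos [ 586.5 -113.5  114.4] yaw 13.9 tilt [0.005 0.001] F [3.6 3.9 5.7] op 16.0 g 49.3
shift cm [1.49 0.01 0.04] turn -0.1
r 20.8 box ang 191.8
```

send_rows --rows '[[0, [-0.3, 0.085, 0], 0], [0, [-0.28, 0.125, 0], 0], [0, [-0.26, 0.16, 0], 0], [0, [0, 0, 0], 0]]'

```text
t: 9.18
tool_pos: [0.5903, -0.1187, 0.1143]
tool_rot: [-1.933, -2.472, -0.006]
contact_force: [-2.8, 8.9, 11.1]
opening: 0.0161
grip_force: 50.1
```

```bash
python3 -c "
from h import *
go(.583,-.099,.114,14);ang()"
```

```text
t 9.18 pos [ 590.3 -118.7  114.3] yaw 14.0 tilt [-0.001  0.005] F [-2.8  8.9 11.1] op 16.1 g 50.1
shift cm [ 2.09 -0.23  0.04] turn -0.0
r 20.6 box ang 209.7
```

send_rows --rows '[[0, [-0.23, 0.2, 0], 0], [0, [-0.1, 0.12, 0], 0], [0, [0, 0, 0], 0]]'

```text
t: 9.55
tool_pos: [0.5939, -0.1212, 0.1143]
tool_rot: [-1.932, -2.472, -0.005]
contact_force: [-4.3, 9.5, 11.3]
opening: 0.0158
grip_force: 49.9
```

```bash
python3 -c "
from h import *
go(.583,-.099,.114,14);ang()
f,P,d=grab('scene');np.savez('pics/s5.npz',f=f,P=P)
save('c5.png',cv2.resize(f[165:255,310:410],(800,720)[::1],interpolation=2)[:600])"
```

```text
t 9.55 pos [ 593.9 -121.2  114.3] yaw 14.0 tilt [-0.001  0.005] F [-4.3  9.5 11.3] op 15.8 g 49.9
shift cm [ 2.42 -0.52  0.05] turn -0.0
r 20.1 box ang 222.0
```

View pics/c5.png

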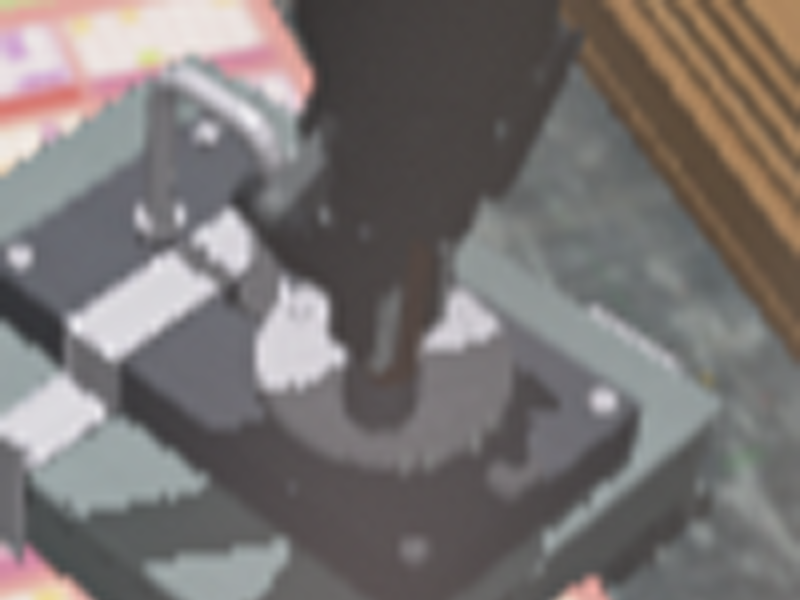

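The crop shows the collar at (380,395) with the pin seated. The gripper hides the notch. The dial is turning, so I'll crank on in small steps.

send_rows --rows '[[0, [-0.12, 0.14, 0], 0], [0, [-0.12, 0.14, 0], 0], [0, [-0.1, 0.15, 0], 0], [0, [0, 0, 0], 0]]'

```text
t: 10.1
tool_pos: [0.5999, -0.1244, 0.1144]
tool_rot: [-1.935, -2.475, -0.005]
contact_force: [-0.9, 4.3, 8.0]
opening: 0.0162
grip_force: 49.6
```

```bash
python3 -c "
from h import *
go(.6035,-.1255,.114,14);ang()"
```

```text
t 10.1 pos [ 599.9 -124.4  114.4] yaw 14.0 tilt [0.002 0.003] F [-0.9  4.3  8. ] op 16.2 g 49.6
shift cm [-0.2   0.32  0.04] turn -0.0
r 20.6 box ang 241.0
```

send_rows --rows '[[0, [-0.08, 0.15, 0], 0], [0, [-0.07, 0.15, 0], 0], [0, [0, 0, 0], 0]]'

```text
t: 10.48
tool_pos: [0.602, -0.125, 0.1143]
tool_rot: [-1.933, -2.472, -0.003]
contact_force: [-5.3, 5.6, 10.7]
opening: 0.0157
grip_force: 50.0
```

```bash
python3 -c "
from h import *
go(.6035,-.1255,.114,14);ang()"
```

```text
t 10.47 pos [ 602.  -125.   114.3] yaw 14.0 tilt [-0.002  0.003] F [-5.3  5.6 10.7] op 15.7 g 50.0
shift cm [-0.08  0.13  0.03] turn -0.0
r 20.8 box ang 247.2
```

send_rows --rows '[[0, [-0.03, 0.12, 0], 0], [0, [0, 0, 0], 0]]'

```text
t: 10.72
tool_pos: [0.6023, -0.1251, 0.1143]
tool_rot: [-1.932, -2.471, -0.0]
contact_force: [-8.9, 6.6, 13.3]
opening: 0.016
grip_force: 50.2
```

```bash
python3 -c "
from h import *
go(.6035,-.1255,.114,14);ang()
f,P,d=grab('top');np.savez('pics/t6.npz',f=f,P=P)
g,P,d=grab('scene');np.savez('pics/s6.npz',f=g,P=P)
save('c6.png',np.hstack([cv2.resize(f[140:225,300:385],(400,400),interpolation=2),cv2.resize(g[165:250,320:405],(400,400),interpolation=2)]))"
```

```text
t 10.72 pos [ 602.3 -125.1  114.3] yaw 14.0 tilt [-0.004  0.003] F [-8.9  6.6 13.3] op 16.0 g 50.2
shift cm [-0.07  0.11  0.03] turn -0.0
r 20.8 box ang 248.0
```

View pics/c6.png

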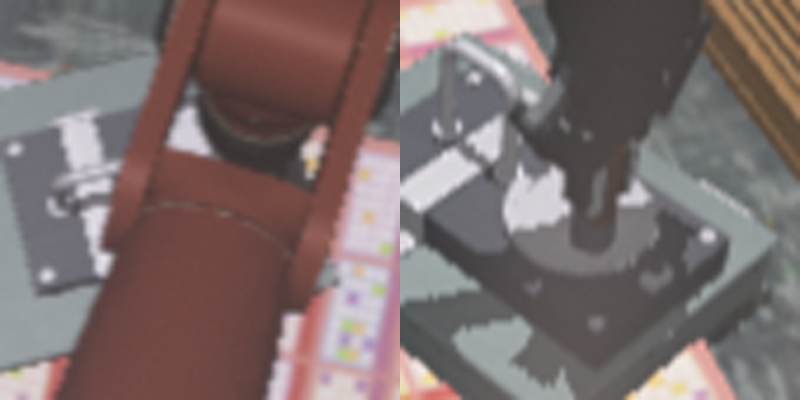

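The pin has stalled against a click at about 10 N. The crop shows the collar at (595,235) on the right panel, with the notch still hidden. I'll release, lift and look rather than risk overshooting.

send_rows --rows '[[4, [0, -0.15, 0], 0], [4, [0, 0, 0], 0], [4, [0, 0, 0], 0], [4, [0, 0, -3], 0], [4, [0, 0, -5], 0], [4, [0, 0, -5], 0], [4, [0, 0, -3], 0], [4, [0, 0, 0], 0]]'

```text
t: 11.82
tool_pos: [0.6035, -0.1275, 0.2763]
tool_rot: [1.932, 2.47, 0.003]
contact_force: [-0.2, 0.1, -1.2]
opening: 0.04
grip_force: 0.0
```

```bash
python3 -c "
from h import *
go(.6035,-.1255,.114,14)
g,P,d=grab('scene');np.savez('pics/s7.npz',f=g,P=P)
save('c7.png',cv2.resize(g[170:245,325:405],(640,600),interpolation=2))
b=(335,400,180,245)
P=P[b[2]:b[3],b[0]:b[1]].reshape(-1,3);q=P[(P[:,2]>.077)&(P[:,2]<.086)][:,:2]*1e3
c=np.array([605.6,-104.5]);q=q-c;a=np.degrees(np.arctan2(q[:,1],q[:,0]))-14;r=np.hypot(*q.T)
for k in range(50,140,5): 
  m=(a%360>=k)&(a%360<k+5)&(r<47);print(k,m.sum(),r[m].max().round() if m.any() else 0,end='; ')
m=P[(P[:,2]>.15)&(P[:,2]<.155)];print('pin top',len(m),P[(P[:,2]>.12)&(P[:,2]<.16)&(P[:,1]<-.08)].max(0))
"
```

```text
t 11.82 pos [ 603.5 -127.5  276.3] yaw 13.9 tilt [ 0.006 -0.002] F [-0.2  0.1 -1.2] op 40.0 g 0.0
shift cm [ 0.26 -0.04 16.23] turn -0.1
50 9 42.0; 55 8 42.0; 60 7 39.0; 65 8 43.0; 70 2 28.0; 75 7 32.0; 80 3 21.0; 85 6 42.0; 90 8 39.0; 95 4 41.0; 100 12 40.0; 105 10 41.0; 110 8 37.0; 115 5 42.0; 120 10 39.0; 125 8 41.0; 130 7 27.0; 135 10 40.0; pin top 27 [ 0.6086712  -0.11847119  0.15403558]
```

View pics/c7.png

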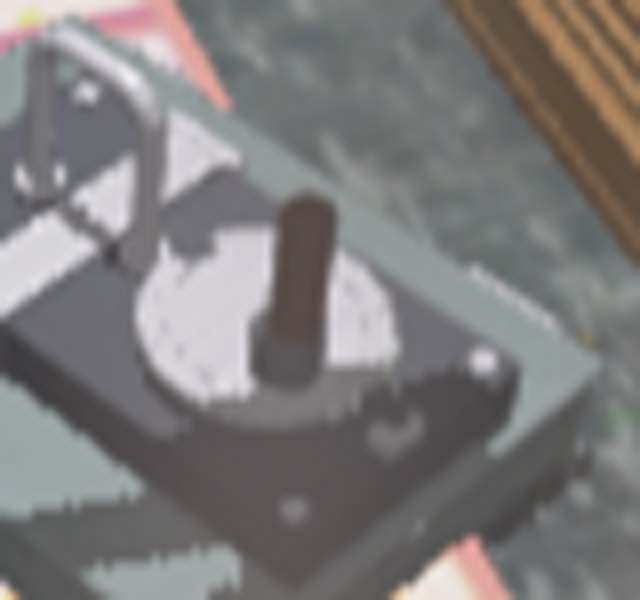

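The crop shows the pin seated and the notch at (195,242), at box angle about 77°. That is roughly 13° short of facing the shackle leg, so the dial is at about 1.53. I'll regrip and crank on.

send_rows --rows '[[4, [0.2, 0, 5], 0], [4, [0, 0, 5], 0], [4, [0, 0, 4], 0], [4, [0, 0, 2.2], 0], [4, [0, 0, 0], 0], [0, [0, 0, 0], 0], [0, [0, 0, 0], 0], [0, [0, 0, 0], 0], [0, [0, 0, 0], 0]]' --newtons 80

```text
t: 13.0
tool_pos: [0.6027, -0.1254, 0.113]
tool_rot: [1.934, 2.472, 0.002]
contact_force: [-1.6, 0.2, 7.0]
opening: 0.0154
grip_force: 77.8
```

```bash
python3 -c "
from h import *
go(.6035,-.1255,.114,14);ang()"
```

```text
t 13.0 pos [ 602.7 -125.4  113. ] yaw 13.9 tilt [ 0.003 -0.001] F [-1.6  0.2  7. ] op 15.4 g 77.8
shift cm [-0.03  0.08 -0.1 ] turn -0.1
r 21.0 box ang 249.2
```

send_rows --rows '[[0, [-0.05, 0.13, 0], 0], [0, [-0.04, 0.13, 0], 0], [0, [0, 0, 0], 0], [0, [0, 0, 0], 0]]'

```text
t: 13.5
tool_pos: [0.6034, -0.1255, 0.1129]
tool_rot: [-1.934, -2.473, 0.003]
contact_force: [-8.4, 0.2, 11.3]
opening: 0.0157
grip_force: 78.7
```

send_rows --rows '[[0, [-0.03, 0.1, 0], 0], [0, [0, 0, 0], 0]]'

```text
t: 13.75
tool_pos: [0.6036, -0.1255, 0.1128]
tool_rot: [-1.933, -2.472, 0.006]
contact_force: [-11.3, 1.4, 12.8]
opening: 0.0153
grip_force: 78.9
```

send_rows --rows '[[0, [-0.03, 0.1, 0], 0], [0, [0, 0, 0], 0]]'

```text
t: 14.0
tool_pos: [0.6039, -0.1256, 0.1128]
tool_rot: [-1.931, -2.47, 0.008]
contact_force: [-14.2, 0.4, 15.0]
opening: 0.0153
grip_force: 79.2
```

```bash
python3 -c "
from h import *
go(.6035,-.1255,.114,14);ang()"
```

```text
t 14.0 pos [ 603.9 -125.6  112.8] yaw 14.0 tilt [-0.008 -0.   ] F [-14.2   0.4  15. ] op 15.3 g 79.2
shift cm [ 0.01 -0.03 -0.11] turn -0.0
r 21.1 box ang 252.3
```

send_rows --rows '[[0, [-0.02, 0.1, -0.1], 0], [0, [0, 0, 0], 0]]'

```text
t: 14.25
tool_pos: [0.604, -0.1255, 0.1129]
tool_rot: [-1.93, -2.469, 0.01]
contact_force: [-13.8, 0.7, 14.0]
opening: 0.0152
grip_force: 78.9
```

send_rows --rows '[[0, [-0.02, 0.1, 0], 0], [0, [0, 0, 0], 0]]'

```text
t: 14.5
tool_pos: [0.6042, -0.1256, 0.1129]
tool_rot: [-1.929, -2.467, 0.012]
contact_force: [-18.3, 0.8, 14.7]
opening: 0.0151
grip_force: 79.4
```

send_rows --rows '[[0, [0, 0, -0.3], 0], [0, [0, 0, 0], 0]]'

```text
t: 14.75
tool_pos: [0.6055, -0.1251, 0.1132]
tool_rot: [-1.932, -2.47, 0.006]
contact_force: [-5.1, -1.2, -2.1]
opening: 0.0155
grip_force: 78.1
```

send_rows --rows '[[0, [-0.02, 0.1, 0], 0], [0, [0, 0, 0], 0]]'

```text
t: 15.0
tool_pos: [0.6075, -0.1251, 0.1135]
tool_rot: [-1.932, -2.471, 0.005]
contact_force: [-5.6, -1.2, -1.8]
opening: 0.0152
grip_force: 78.3
```

```bash
python3 -c "
from h import *
go(.6035,-.1255,.114,14);ang();print(ctrl.get_obs()['wrist_torque'])
f,P,d=grab('scene');np.savez('pics/s8.npz',f=f,P=P)
save('c8.png',cv2.resize(f[150:245,325:425],(630,600),interpolation=2))"
```

```text
t 15.0 pos [ 607.5 -125.1  113.5] yaw 13.9 tilt [-0.005  0.   ] F [-5.6 -1.2 -1.8] op 15.2 g 78.3
shift cm [ 0.05 -0.4  -0.05] turn -0.1
r 20.7 box ang 262.3
[-0.11040411  1.12012986  0.01142412]
```

View pics/c8.png

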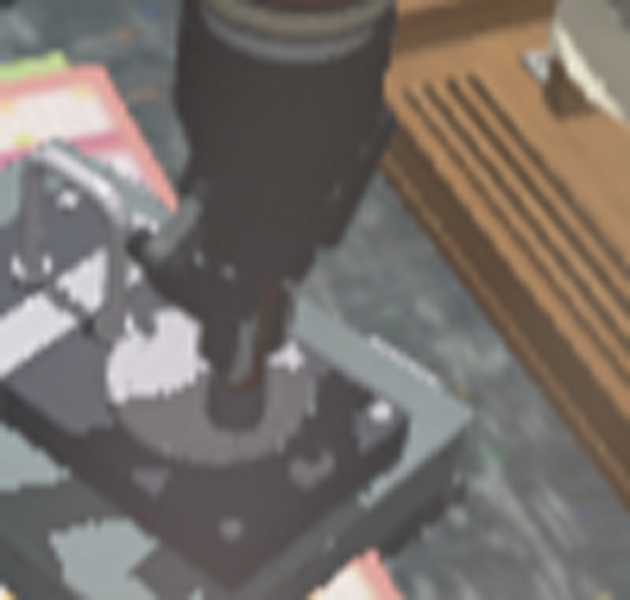

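The crop now shows the notch at about (145,322), next to the near shackle leg at (118,310). The downward press was causing the friction. I'll measure the notch angle.

```bash
python3 -c "
from h import *
d=ctrl.get_image('scene');M=np.array(d['cam_to_world'])
C=np.array([605.6,-104.5])
def pr(u,v,z=.0815):
    r=M[:3,:3]@[(u-d['cx'])/d['fx'],(v-d['cy'])/d['fy'],1];o=M[:3,3];return ((o+r*(z-o[2])/r[2])*1e3)[:2]
def inv(p):
    q=np.linalg.inv(M)@[*p,1];return q[0]/q[2]*d['fx']+d['cx'],q[1]/q[2]*d['fy']+d['cy']
for f in (np.load('pics/scene1.npz')['f'],np.load('pics/s7.npz')['f'],np.load('pics/s8.npz')['f'],d['frame']):
    out=[]
    for a in range(-30,130,4):
        s=[]
        for r in(35,37,39):
            t=np.radians(a+14);u,v=inv([*((C+r*np.array([np.cos(t),np.sin(t)]))/1e3),.0815]);s.append(cv2.getRectSubPix(cv2.cvtColor(f,cv2.COLOR_RGB2GRAY),(1,1),(u,v))[0,0])
        out.append((a,int(np.mean(s))))
    print(out)
"
```

```text
[(-30, 198), (-26, 198), (-22, 191), (-18, 170), (-14, 138), (-10, 119), (-6, 115), (-2, 115), (2, 126), (6, 164), (10, 190), (14, 191), (18, 185), (22, 184), (26, 190), (30, 192), (34, 189), (38, 188), (42, 189), (46, 189), (50, 189), (54, 191), (58, 190), (62, 191), (66, 185), (70, 173), (74, 193), (78, 196), (82, 198), (86, 197), (90, 197), (94, 199), (98, 195), (102, 192), (106, 196), (110, 200), (114, 202), (118, 204), (122, 202), (126, 199)]
[(-30, 204), (-26, 203), (-22, 202), (-18, 202), (-14, 203), (-10, 201), (-6, 201), (-2, 192), (2, 153), (6, 99), (10, 79), (14, 78), (18, 79), (22, 79), (26, 77), (30, 80), (34, 115), (38, 172), (42, 195), (46, 195), (50, 195), (54, 197), (58, 197), (62, 196), (66, 178), (70, 138), (74, 119), (78, 117), (82, 119), (86, 131), (90, 166), (94, 198), (98, 210), (102, 209), (106, 210), (110, 207), (114, 206), (118, 207), (122, 205), (126, 207)]
[(-30, 190), (-26, 200), (-22, 190), (-18, 152), (-14, 102), (-10, 75), (-6, 72), (-2, 73), (2, 77), (6, 84), (10, 97), (14, 95), (18, 86), (22, 74), (26, 73), (30, 73), (34, 73), (38, 72), (42, 71), (46, 74), (50, 87), (54, 116), (58, 160), (62, 193), (66, 201), (70, 204), (74, 200), (78, 162), (82, 124), (86, 117), (90, 143), (94, 182), (98, 197), (102, 198), (106, 205), (110, 206), (114, 208), (118, 210), (122, 210), (126, 210)]
[(-30, 190), (-26, 200), (-22, 190), (-18, 151), (-14, 101), (-10, 74), (-6, 72), (-2, 73), (2, 76), (6, 84), (10, 97), (14, 95), (18, 86), (22, 74), (26, 72), (30, 73), (34, 72), (38, 72), (42, 71), (46, 75), (50, 87), (54, 117), (58, 160), (62, 193), (66, 201), (70, 204), (74, 200), (78, 163), (82, 124), (86, 116), (90, 143), (94, 182), (98, 198), (102, 198), (106, 204), (110, 206), (114, 208), (118, 211), (122, 210), (126, 209)]
```

The notch's lower edge has moved from -15.5° to 78.6°, a 94° turn, so the notch centre is at about 89° (open is 90°). I'll release gently, lift and check.

send_rows --rows '[[0, [0, -0.1, 0], 0], [4, [0, 0, 0], 0], [4, [0, 0, 0], 0], [4, [0, 0, 0], 0], [4, [0, 0, -3], 0], [4, [0, 0, -5], 0], [4, [0, 0, -5], 0], [4, [0, 0, 0], 0]]'

```text
t: 16.1
tool_pos: [0.6115, -0.1263, 0.252]
tool_rot: [1.928, 2.466, 0.007]
contact_force: [-0.4, 0.6, 0.7]
opening: 0.0399
grip_force: 0.0
```

```bash
python3 -c "
from h import *
go(.5859,-.0283,.128,14)
d=ctrl.get_image('scene');M=np.array(d['cam_to_world']);np.savez('pics/s9.npz',f=d['frame'])
C=np.array([605.6,-104.5])
def inv(p):
    q=np.linalg.inv(M)@[*p,1];return q[0]/q[2]*d['fx']+d['cx'],q[1]/q[2]*d['fy']+d['cy']
f=d['frame'];out=[]
for a in range(50,126,3):
        s=[]
        for r in(35,37,39):
            t=np.radians(a+14);u,v=inv([*((C+r*np.array([np.cos(t),np.sin(t)]))/1e3),.0815]);s.append(cv2.getRectSubPix(cv2.cvtColor(f,cv2.COLOR_RGB2GRAY),(1,1),(u,v))[0,0])
        out.append((a,int(np.mean(s))))
print(out)
save('c9.png',cv2.resize(f[170:245,325:405],(640,600),interpolation=2))"
```

```text
t 16.1 pos [ 611.5 -126.3  252. ] yaw 13.9 tilt [ 0.012 -0.004] F [-0.4  0.6  0.7] op 39.9 g 0.0
shift cm [10.21 -0.25 12.33] turn -0.1
[(50, 198), (53, 194), (56, 192), (59, 195), (62, 199), (65, 200), (68, 202), (71, 203), (74, 199), (77, 175), (80, 141), (83, 121), (86, 118), (89, 135), (92, 165), (95, 189), (98, 198), (101, 198), (104, 204), (107, 210), (110, 207), (113, 208), (116, 209), (119, 210), (122, 209), (125, 207)]
```

View pics/c9.png

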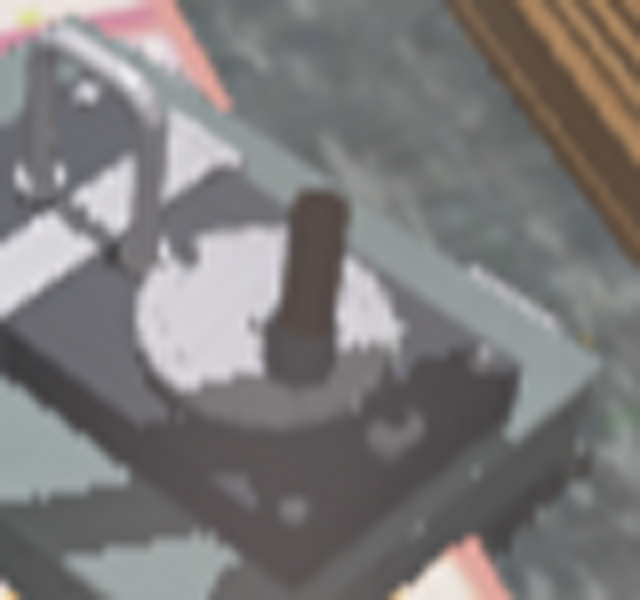

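The crop shows the pin seated in the collar and the notch at (180,250), facing the near shackle leg at (145,260), and stable after release. Moving over to the shackle.

send_rows --rows '[[4, [3, -0.1, 0], 0], [4, [4, -0.1, 0], 0], [4, [3.2, 0, 0], 0], [4, [0, 0, 2], 0], [4, [0, 0, 3], 0], [4, [0, 0, 0], 0], [4, [0, 0, 0], 0]]' --newtons 60

```text
t: 17.02
tool_pos: [0.5819, -0.0275, 0.1944]
tool_rot: [-1.936, -2.473, 0.001]
contact_force: [0.6, -0.0, 0.4]
opening: 0.04
grip_force: 0.0
```

```bash
python3 -c "
from h import *
go(.5862,-.0281,.123,14)"
```

```text
t 17.02 pos [581.9 -27.5 194.4] yaw 13.9 tilt [-0.001 -0.   ] F [ 0.6 -0.   0.4] op 40.0 g 0.0
shift cm [-0.16  0.4   7.14] turn -0.1
```

send_rows --rows '[[4, [-0.15, 0.4, 2.5], 0], [4, [0, 0, 2.5], 0], [4, [0, 0, 2.1], 0], [4, [0, 0, 0], 0], [0, [0, 0, 0], 0], [0, [0, 0, 0], 0], [0, [0, 0, 0], 0], [0, [0, 0, 0], 0]]' --newtons 60

```text
t: 18.02
tool_pos: [0.5873, -0.0276, 0.1255]
tool_rot: [1.934, 2.473, 0.002]
contact_force: [0.4, -0.2, 5.7]
opening: 0.0078
grip_force: 58.8
```

send_rows --rows '[[0, [0, 0, -0.3], 0], [0, [0, 0, -0.3], 0], [0, [0, 0, 0], 0]]'

```text
t: 18.4
tool_pos: [0.5857, -0.0273, 0.1292]
tool_rot: [-1.935, -2.474, 0.001]
contact_force: [-0.0, -0.5, -1.3]
opening: 0.0078
grip_force: 58.4
```

send_rows --rows '[[0, [0, 0, -0.4], 0], [0, [0, 0, -0.4], 0], [0, [0, 0, -0.4], 0], [0, [0, 0, 0], 0]]'

```text
t: 18.9
tool_pos: [0.5865, -0.0275, 0.1425]
tool_rot: [1.935, 2.474, 0.001]
contact_force: [-0.1, 0.3, -2.1]
opening: 0.0084
grip_force: 58.5
```

send_rows --rows '[[0, [0, 0, -0.5], 0], [0, [0, 0, -0.5], 0], [0, [0, 0, -0.5], 0], [0, [0, 0, 0], 0]]'

```text
t: 19.4
tool_pos: [0.5867, -0.0275, 0.1576]
tool_rot: [1.935, 2.474, 0.001]
contact_force: [-0.4, -0.1, -2.5]
opening: 0.0078
grip_force: 58.5
```

send_rows --rows '[[0, [0, 0, -1], 0], [0, [0, 0, -2], 0], [0, [0, 0, -2.5], 0], [0, [0, 0, -2.5], 0], [0, [0, 0, -2.5], 0], [0, [0, 0, -1.5], 0], [0, [0, 0, -0.5], 0], [0, [0, 0, 0], 0], [0, [0, 0, 0], 0], [0, [0, 0, 0], 0]]'

```text
t: 20.65
tool_pos: [0.5858, -0.0274, 0.2806]
tool_rot: [-1.934, -2.473, 0.002]
contact_force: [0.3, 0.2, -1.9]
opening: 0.008
grip_force: 58.5
```

```bash
python3 -c "
from h import *
f,P,d=grab('scene');go(.5862,-.0281,.123,14);print(ctrl.get_obs()['dq'].round(3))
save('c10.png',cv2.resize(f[90:250,300:420],(450,600),interpolation=2))"
```

```text
t 20.7 pos [585.9 -27.4 280.8] yaw 13.9 tilt [-0.002  0.   ] F [ 0.1 -0.  -3. ] op 7.7 g 58.5
shift cm [-0.09  0.04 15.78] turn -0.1
[-0.001 -0.005 -0.006  0.001  0.001  0.002]
```

View pics/c10.png

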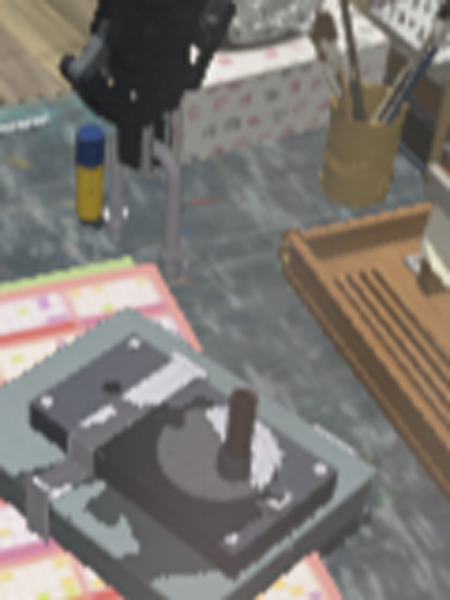

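The crop shows the shackle held up, legs down, at (115–175,130–270), clear of the box. The pin is still in the socket at (238,430) and the glue stick is undisturbed. I'll let the arm settle for two rows and hand in.

send_rows --rows '[[0, [0, 0, 0], 0], [0, [0, 0, 0], 0], [0, [0, 0, 0], 0], [0, [0, 0, 0], 0]]'

```text
t: 21.2
tool_pos: [0.5862, -0.0274, 0.2818]
tool_rot: [1.935, 2.475, 0.0]
contact_force: [0.5, -0.6, -2.1]
opening: 0.0078
grip_force: 58.5
```

```bash
python3 -c "
from station import ctrl
print(ctrl.get_obs()['tool_pos'],ctrl.finish_job())"
```

```text
the job is handed in; nothing more can be done
[ 0.58622218 -0.02741495  0.28184593] None
```

Job handed in at about 21 s: the dial is at the second click with the pin left in the socket, and the shackle is out and held still, legs down, about 16 cm above its locked position.

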